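# Run the demo hand mill through and park its crank

### The arm

A 6-joint arm with a two-finger parallel gripper is mounted at the origin on the work surface. World frame = base frame: x ahead of the robot, y to its left, z up, the work surface at z = 0. Lengths are in m, angles in rad, forces in N, time in s.
With the tool pointing down it reaches from about 0.35 to 0.725 m from the base axis. Payload 4.3 kg.
Tool frame: the origin (TCP) lies midway between the tips of the shut fingers; the grasp point (between the pads) lies behind it (ctrl.hold_point_z is the z of the grasp point in the tool frame, in m); z points along the fingers, y is the direction in which the jaws open and shut (so a half turn about z gives the same grasp; the last joint's range is limited). The gripper opens to 85 mm and grips with 20 to 120 N. Pads are 22 mm wide; open, the fingers measure 114 mm over their backs; the gripper's body (76 mm by 85 mm) begins 54 mm behind the grasp point. The pads swing forward as they close: fully open they stand 13 mm farther back than shut.
Start: joints at [1.111, 0.377, 0.081, 1.274, 0, 1.46], TCP at [0.197, 0.54, 0.231] pointing down, gripper open.
Joint ranges: [-2.72, 2.72], [-0.84, 1.66], [-1.02, 1.22], [-1.77, 2.12], [-1.37, 1.28], [-3.14, 3.14]. Speed limits (rad/s): [2.57, 2.57, 3.14, 3.14, 3.14, 3.14].

### API

Orientations are given as [roll, pitch, yaw] about the fixed x, y, z axes, in that order (R = Rz(yaw) Ry(pitch) Rx(roll)).
In Python, from workcell import ctrl, planner, camera, order, nets gives the robot as it stands. The module is installed in compiled form; this text tells all that it offers. Calls block until the motion is done:
- ctrl.move_ptp(position, orientation): joint-space move of the TCP to a pose.
- ctrl.line_to(position, ori=None, velocity=0.15, threshold=None): straight line of the TCP; ori=None keeps the orientation; velocity is the mean speed in m/s. With threshold (N) it stops when the force on the tool has changed by that much, and returns True; else False.
- ctrl.move_joints(angles): joint-space move.
- ctrl.open_jaws() and ctrl.close_gripper(grip_force=None): open the fingers fully, or close them until they stop; grip_force is the grip in N (None keeps the last).
- ctrl.pause(seconds).
- planner.ik(position, orientation): joint angles nearest the present ones, or None.
- ctrl.observe(): the state.
- camera(name): name is "scene" or "side" or "wrist"; returns a dict with "frame" (420x560x3 uint8, red, green, blue), "K" (3x3 intrinsics, pixels), "origin" and "attitude" of the camera in the world. Camera axes: x right, y down, z forward; pixel columns grow to the right and rows downward; lengths in m; the calibration is good to about 2 mm. A picture is of the moment at which its call begins. There is no depth.
A pose or a line that the arm cannot do raises ctrl.IKError and nothing moves.
- order.job_done(): hands the job in, once; it reports no verdict.
Trained networks look in a picture, given as the dict that the camera call returned (one of the last four; its "shot" number tells which), for a name from the list of things; names that differ only in an ending like _2 or _b are one class to them, and where a whole thing is asked for, a point or a joint stands for the part that bears it (a point fixed in the world has none). Each returns a list of dicts, best first, with "p" (0 to 1); they miss things now and then, are a little off and sometimes report something else, mostly with a low value. They report only what shows in the picture. A call takes as long as a camera call.
- nets.trace(label, picture): "region" (420x560 bool, what is visible of it) and "bbox" ([left, top, right, bottom] in pixels, round what is visible of it).
The state is a dict: "clock": time; "joint_pos": joint angles; "joint_velocities": joint speeds; "tau": joint torques, N m; "eef_pos": TCP position; "tool_rot": TCP orientation; "wrist_force": force on the tool from outside, world axes, zero at the start; "torque": the same for the moment, N m; "width": opening from 0.0 (shut) to 1.0 (fully open).
Only numpy, scipy, OpenCV 4.12 (cv2) and the standard library are available. Lean on these libraries where they do the work, as an engineer would, in place of code of your own. Each camera call takes 0.05 s, during which the arm holds its last target.

### The job

Get the demonstration hand mill on the counter ready for the next customer: slide its red catch fully to the off end, then take the crank by its knob and turn it clockwise (seen from above) at least two full turns, through the stiff place in every turn, at a calm steady pace of at most about half a turn per second. Never let the crank run away or roll back, and never pull or push hard along its spring-loaded arm. Stop with the arm over the orange pointer where it points there next after the second turn (or one turn later), let go, and leave the goods round the mill where they stand.

Things in the scene. Friction and masses are not known exactly. Their poses are not given: they have to be found in the camera images.
- mill: Steel hand mill screwed to the counter; origin on the counter under the crank's upright axis. Black base plate 26 mm high, from -135 to +95 mm along the mill's x, 220 mm wide; round housing of radius 70 mm at the plate, 50 mm from 80 mm height up, top at 172 mm. +x points along the orange pointer, z up; the red catch is on the -x side.
- pointer (a point): Tip of the orange pointer, a finger at the housing's top rim, 67 mm from the crank axis and 169 mm above the counter (below the crank), with orange stripes on the housing top and plate in line with it. The crank is parked when its arm points this way.
- spindle (a point): Point on the crank's upright axis, 186 mm above the counter, level with the top of the flat hub and with the knob's foot; axes are the mill's. Only the knob stands higher: upright wood, 24 mm in diameter, from 186 to 232 mm above the counter. It spins freely on its pin, so the hand need not turn with the crank.
- crank (a joint): Crank angle, rad, clockwise from above, counting on over turns; 0 = over the pointer, at q the arm points at -q in the mill's xy plane. Starts at -0.8 to -0.1; park at 12.57 or 18.85. Friction 0.25 N m; heavy from 1.3 rad to the top at 3.14 (peak 0.7 to 0.95 N m at 2.1), then till 5 it drives itself forward: let go there it races on, before it, rolls back. It stays put near the pointer.
- slip (a joint): Stretch, m, of the spring in the telescopic crank arm: 0 at rest, plus = knob pulled away from the crank axis; 4 N per mm, more than 2.5 mm (10 N) either way overstrains it. At rest the knob's axis is 58 to 98 mm from the crank axis: the length set by the last user differs every time and is not measured, it must be seen or felt.
- catch_top (a point): Centre of the top of the red catch, 54 mm above the counter; axes are the mill's. A block 18 mm (mill x) x 26 mm (mill y, its sliding direction) x 26 mm high on a flat track, 108 mm from the crank axis on the mill's -x side.
- catch (a joint): Travel of the red catch in m: 0 = on (as found), 0.025 = fully off; it slides towards the mill's +y, takes about 3 N and stays where it is left.
- jar: Amber glass jar with a black lid, 72 mm in diameter, 110 mm high, standing beside the mill; origin under its centre. Leave alone.
- mug: White mug, 80 mm in diameter, 90 mm high, origin under its centre. Leave alone.
- carton: Blue carton, 70 x 100 mm, 120 mm high, origin under its centre. Leave alone.

How it is judged:
On the way, in this order (a step that is already met when the one before it is completed fails the run):
1. the red catch is slid to its off end (value of joint catch above 0.021 m), for 0.2 s.
2. the crank has been taken over the heavy place for the first time (value of joint crank above 3.6 rad), for 0.05 s.
3. the crank has been taken over the heavy place for the second time (value of joint crank above 9.9 rad), for 0.05 s.
At the end, for the whole second after the job is handed in: The catch is still off (21 of its 25 mm or more) and the crank, having made its two turns (or three), rests within 0.22 rad (12 degrees) of the orange pointer, let go ((value of joint crank between 12.35 and 12.79 rad or value of joint crank between 18.63 and 19.07 rad) and velocity of joint crank between -0.05 and 0.05 rad/s and value of joint catch above 0.021 m); the robot touches nothing.
It fails at once if the crank turned past the pointer with the catch still on (value of joint catch below 0.02 m and value of joint crank above 0.5 rad).
It fails at once if the crank ran clearly faster than half a turn per second (over 4 rad/s) (velocity of joint crank above 4 rad/s).
It fails at once if the crank rolled back (faster than 1 rad/s backwards) (velocity of joint crank below -1 rad/s).
It fails at once if the arm was overstrained lengthwise (more than 2.5 mm, 10 N) (value of joint slip above 0.0025 m or value of joint slip below -0.0025 m).
It fails at once if a bystander was moved by more than 30 mm (distance of any of jar, mug, carton from where it was at the start of the episode above 0.03 m).
It also fails if it takes over 72 s, if anything falls off the work surface, if the arm or the gripper's body presses on something with over 40 N, if the wrist force passes 120 N, or if a joint passes its speed limit or range.

## Working session

There is one attempt and no reset: what is moved stays moved. The work goes in short steps, each a Python script; the robot and the scene stay as the last script left them, time stands still between calls to the robot, and variables do not carry over. Pictures are saved under pics/ and viewed, and the job is handed in when it is done.

```bash
mkdir -p pics
python3 - <<'E'
from workcell import ctrl, planner, camera, order, nets
import cv2,numpy as np
print(ctrl.observe(), ctrl.hold_point_z)
for n in ["scene","side","wrist"]:
    c=camera(n); cv2.imwrite(f"pics/a_{n}.png",c["frame"][:,:,::-1])
    print(n,c["K"],c["origin"],c["attitude"])
    for l in (["mill","catch_top","crank","pointer","jar"] if n!="wrist" else ["mill","catch","crank"]):
        try:
            for d in nets.trace(l,c)[:2]: print(l,round(d["p"],2),d["bbox"],d["region"].sum())
        except Exception as e: print(l,e)
E
```

```text
{'clock': 0.0, 'joint_pos': array([ 1.11071256e+00,  3.78098513e-01,  7.96172940e-02,  1.27436954e+00,
       -2.67016956e-05,  1.46049236e+00]), 'joint_velocities': array([-1.59459587e-03,  9.71104165e-05, -1.23578238e-03, -2.44922155e-03,
       -2.36082025e-03,  5.67436341e-04]), 'tau': array([ 1.39388335e-04, -4.63603950e+01,  2.69876933e+01,  2.08652532e-02,
       -2.12358491e-04, -1.04445979e-05]), 'eef_pos': array([0.19676157, 0.5395959 , 0.23033728]), 'tool_rot': array([-3.13954777e+00, -1.99613284e-04,  2.79181268e+00]), 'wrist_force': array([-0.16266801,  0.31781712,  0.12199613]), 'torque': array([-0.00504329,  0.04591773, -0.02356895]), 'width': 0.9964226898682051} -0.0187
scene [[452.50646201   0.         283.7568305 ]
 [  0.         452.50646201 210.68730973]
 [  0.           0.           1.        ]] [ 1.044803   -0.30803972  1.00313982] [-2.55956681  0.00384467  0.98295789]
mill 0.74 [224.0, 188.2, 334.2, 286.8] 7218
mill 0.68 [269.1, 199.2, 311.5, 224.4] 534
catch_top 0.29 [226.2, 190.8, 335.2, 286.5] 7314
crank 0.75 [274.0, 199.3, 313.2, 224.8] 552
pointer 0.57 [225.2, 189.3, 333.7, 286.8] 7284
jar 0.77 [349.2, 117.2, 381.8, 161.0] 964
jar 0.66 [224.5, 192.3, 332.5, 282.9] 7223
side [[478.05281755   0.         283.93501254]
 [  0.         478.05281755 209.18476724]
 [  0.           0.           1.        ]] [0.50092449 0.76834702 0.8507862 ] [-2.32864944  0.00668365 -3.04264366]
mill 0.73 [233.8, 170.8, 356.0, 288.4] 8560
catch_top 0.7 [329.9, 230.8, 342.2, 247.7] 124
crank 0.8 [253.6, 172.9, 292.5, 197.3] 539
pointer 0.91 [233.4, 170.5, 355.7, 289.9] 8656
pointer 0.65 [316.9, 113.9, 355.2, 159.0] 1095
jar 0.59 [313.2, 350.6, 363.5, 417.2] 2283
wrist [[336.53870479   0.         272.37658718]
 [  0.         336.53870479 211.21905883]
 [  0.           0.           1.        ]] [0.12737619 0.56482008 0.37230321] [2.84378576e+00 6.97477611e-04 1.22007998e+00]
```

Run:
```python
import cv2
for n,(x0,y0,x1,y1) in {"scene":(200,100,400,300),"side":(210,100,410,300)}.items():
    f=cv2.imread(f"pics/a_{n}.png")
    cv2.imwrite(f"pics/b_{n}.png",cv2.resize(f[y0:y1,x0:x1],None,fx=3,fy=3,interpolation=cv2.INTER_CUBIC))
```

```text
(no output)
```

View pics/a_scene.png

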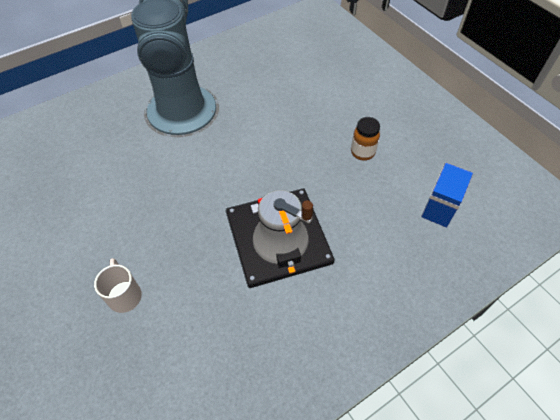

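View pics/a_side.png

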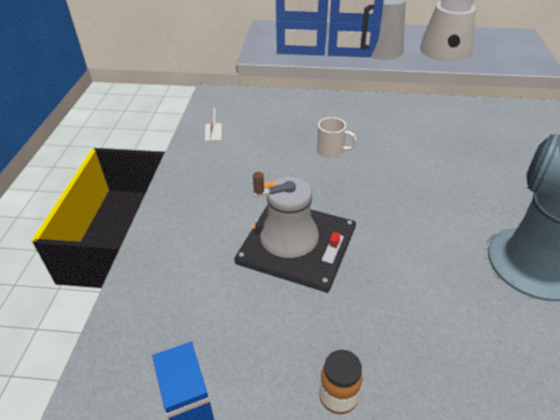

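```bash
ls pics
```

```text
a_scene.png
a_side.png
a_wrist.png
b_scene.png
b_side.png
```

View pics/b_scene.png

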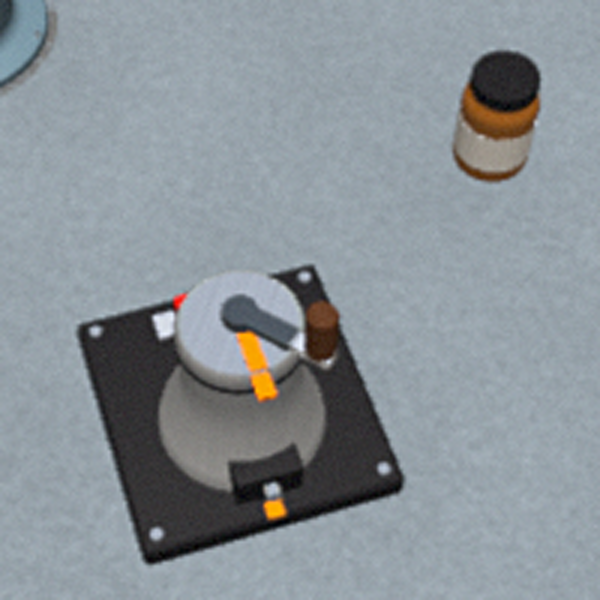

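View pics/b_side.png

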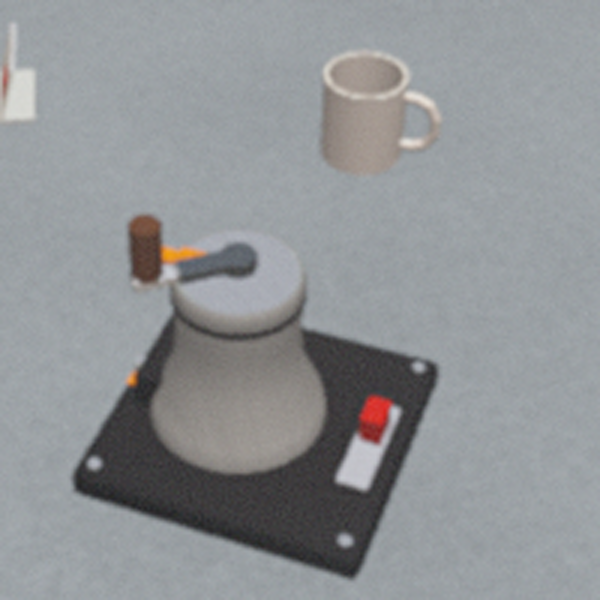

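```bash
cat > h.py <<'E'
import numpy as np, cv2, json
from scipy.spatial.transform import Rotation as Ro
from scipy.optimize import least_squares
def proj(c,P):
    R=Ro.from_euler("xyz",c["attitude"]).as_matrix(); p=(np.asarray(P)-c["origin"])@R
    return (p[:,:2]/p[:,2:])@np.diag([c["K"][0,0],c["K"][1,1]])+c["K"][:2,2]
def modelpts(v):
    x,y,yaw,q,r=v[:5]
    pts={"hub":(0,0,.186),"ptr":(.067,0,.169),"knobtop":(r*np.cos(-q),r*np.sin(-q),.232),"catch":(-.108,-.0125,.054),
    "c--":(-.135,-.11,.026),"c-+":(-.135,.11,.026),"c+-":(.095,-.11,.026),"c++":(.095,.11,.026)}
    R=Ro.from_euler("z",yaw).as_matrix()
    return {k:R@np.array(p)+[x,y,0] for k,p in pts.items()}
E
python3 - <<'E'
from h import *
from workcell import camera
cs=camera("scene"); cd=camera("side")
ob={"scene":{"hub":(240,311),"ptr":(267,398),"knobtop":(322,310),"c-+":(312,267),"c--":(80,328),"c++":(402,480),"c+-":(147,553)},
"side":{"hub":(239,256),"knobtop":(146,223),"catch":(378,404),"c--":(438,370),"c-+":(354,567),"c++":(76,480)}}
off={"scene":(200,100),"side":(210,100)}
C={"scene":cs,"side":cd}
def res(v,pr=False):
    M=modelpts(v); M["catch"]=M["catch"]+Ro.from_euler("z",v[2]).apply([0,v[5]+.0125,0]); out=[]
    for n in ob:
        for k,u in ob[n].items():
            e=proj(C[n],[M[k]])[0]-((np.array(u)+.5)/3-.5+off[n])
            if pr: print(n,k,e.round(2))
            out+=list(e*(.5 if k[0]=='c' and k!='catch' else 1))
    return out
best=min((least_squares(res,[.55,0,y0,-.4,.08,0],loss="soft_l1") for y0 in (-1.5,-.5,.5,1.5)),key=lambda s:s.cost)
v=best.x;print(v.round(4),best.cost);res(v,1)
E
```

```text
[ 0.5726 -0.0079 -0.2869 -0.7331  0.0657 -0.0201] 5.804649005906335
scene hub [ 0.   -0.92]
scene ptr [ 0.22 -0.79]
scene knobtop [-0.27  0.21]
scene c-+ [ 1.26 -2.32]
scene c-- [-1.54 -2.27]
scene c++ [ 1.87 -0.  ]
scene c+- [-1.42  0.82]
side hub [-0.81 -0.57]
side knobtop [-0.03  0.53]
side catch [-0.19 -0.08]
side c-- [ 0.77 -2.66]
side c-+ [ 0.51 -0.98]
side c++ [-3.26 -2.34]
```

View pics/a_wrist.png

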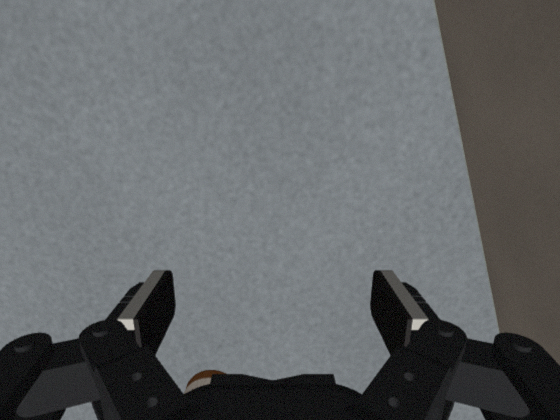

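Run:
```python
from h import *
from workcell import *
Y=-2.695
ctrl.move_ptp([.62,.015,.38],[np.pi,0,Y])
o=ctrl.observe();print(o["clock"],o["eef_pos"],o["tool_rot"])
c=camera("wrist"); cv2.imwrite("pics/c_wrist.png",cv2.resize(c["frame"][:,:,::-1],None,fx=1.4,fy=1.4,interpolation=cv2.INTER_CUBIC))
np.save("w.npy",{k:c[k] for k in("K","origin","attitude")},allow_pickle=True)
v=[.5726,-.0079,-.2869,-.7331,.0657]
for k,p in modelpts(v).items(): print(k,(proj(c,[p])[0]*1.4).round(0))
for l in ("crank","catch"):
    for d in nets.trace(l,c)[:1]: print(l,d["p"],np.array(d["bbox"])*1.4)
```

```text
3.35 [0.61988739 0.0158392  0.37989058] [ 3.14122100e+00 -1.30570406e-04 -2.69393805e+00]
hub [382. 184.]
ptr [323. 250.]
knobtop [382. 294.]
catch [451.  74.]
c-- [391. -23.]
c-+ [554. 146.]
c+- [239. 171.]
c++ [398. 308.]
crank 0.74 [356.86 164.08 404.18 311.78]
catch 0.75 [431.76  57.96 464.38  96.74]
```

View pics/c_wrist.png

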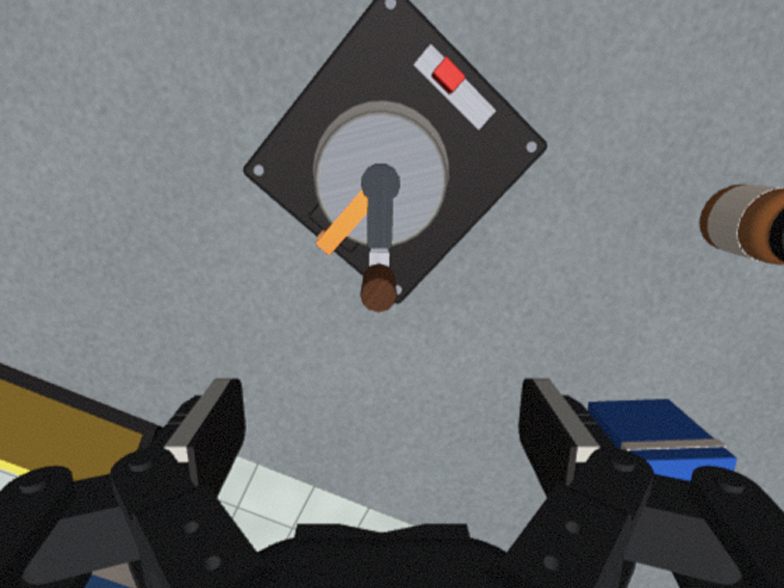

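Run:
```python
from h import *
c=np.load("w.npy",allow_pickle=True).item()
ob={"hub":(380.5,182.5),"knobtop":(378,295),"catch":(449.5,71.5),"c-+":(548,146),"c+-":(243,170),"c++":(399,304)}
def res(v,pr=0):
    M=modelpts(v);out=[]
    for k,u in ob.items():
        e=(proj(c,[M[k]])[0]+.5)*1.4-.5-u
        if pr:print(k,e.round(1))
        out+=list(e*(.4 if k in("c-+","c+-","c++") else 1))
    return out
s=least_squares(res,[.5726,-.0079,-.2869,-.7331,.0657]);print(s.x.round(4));res(s.x,1)
```

```text
[ 0.5716 -0.0097 -0.2784 -0.7029  0.0677]
hub [-0.  -0.3]
knobtop [ 0. -0.]
catch [0.1 0.5]
c-+ [ 4.9 -2.6]
c+- [-5.2  0.5]
c++ [-0.6  2.9]
```

```bash
cat >> h.py <<'E'
MX,MY,YAW=.572,-.009,-.281
def m2w(x,y,z):
    return list(Ro.from_euler("z",YAW).apply([x,y,z])+[MX,MY,0])
E
python3 - <<'E'
from h import *
from workcell import *
O=[np.pi,0,YAW+np.pi/2]
ctrl.close_gripper(60)
ctrl.move_ptp(m2w(-.109,-.06,.25),O)
print(ctrl.line_to(m2w(-.109,-.06,.038),velocity=.12,threshold=8))
o0=ctrl.observe();print(o0["clock"],o0["eef_pos"],o0["wrist_force"])
print(ctrl.line_to(m2w(-.109,-.009,.038),velocity=.03,threshold=14))
o=ctrl.observe();print(o["eef_pos"],o["wrist_force"], Ro.from_euler("z",-YAW).apply(o["eef_pos"]-[MX,MY,0]))
c=camera("side"); f=c["frame"][100:300,210:410,::-1]; cv2.imwrite("pics/d_side.png",cv2.resize(f,None,fx=3,fy=3,interpolation=cv2.INTER_CUBIC))
E
```

```text
False
8.05 [ 0.4512111  -0.03654538  0.03852328] [-0.25250432 -0.34610691 -0.07141409]
False
[0.46408269 0.01124125 0.0379493 ] [-2.92364798 -7.46654044  2.42872583] [-0.10929787 -0.0104799   0.0379493 ]
```

View pics/d_side.png

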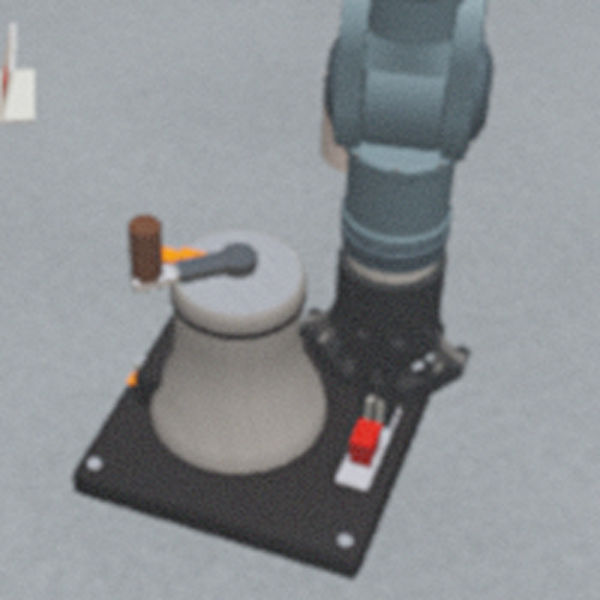

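Run:
```python
from h import *
from workcell import *
for y in (-.004,.001,.006,.011):
    t=ctrl.line_to(m2w(-.109,y,.038),velocity=.03,threshold=14)
    o=ctrl.observe();print(t,o["wrist_force"].round(1), Ro.from_euler("z",-YAW).apply(o["eef_pos"]-[MX,MY,0]).round(4))
    if t or np.hypot(*o["wrist_force"][:2])>14: break
c=camera("side"); f=c["frame"][100:300,210:410,::-1]; cv2.imwrite("pics/e_side.png",cv2.resize(f,None,fx=3,fy=3,interpolation=cv2.INTER_CUBIC))
```

```text
True [-0.2 -2.9  1.8] [-0.1096 -0.0107  0.0378]
```

View pics/e_side.png

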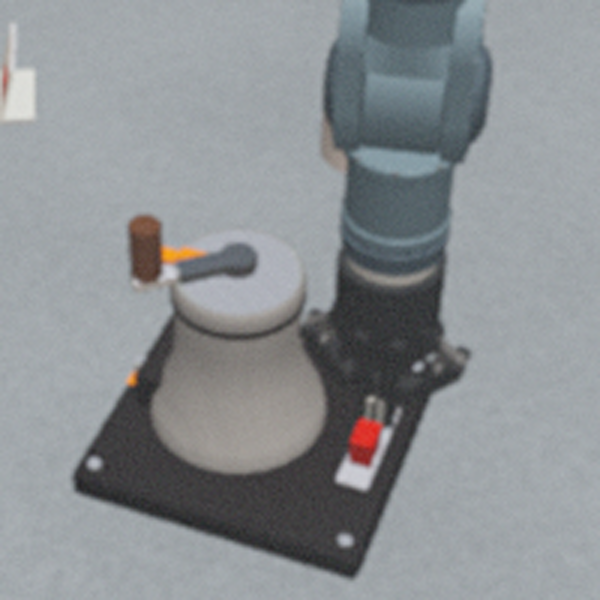

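Run:
```python
from h import *
from workcell import *
ctrl.line_to(m2w(-.109,-.03,.038),velocity=.1)
ctrl.line_to(m2w(-.109,-.03,.28),velocity=.2)
ctrl.open_jaws()
ctrl.move_ptp([.62,.015,.36],[np.pi,0,-2.695])
ctrl.pause(.3)
c=camera("wrist"); cv2.imwrite("pics/f_wrist.png",cv2.resize(c["frame"][:,:,::-1],None,fx=1.4,fy=1.4,interpolation=cv2.INTER_CUBIC))
v=[MX,MY,YAW,-.71,.067]
M=modelpts(v); M["catch_off"]=np.array(m2w(-.108,.0125,.054))
for k,p in M.items(): print(k,(proj(c,[p])[0]*1.4).round(0))
o=ctrl.observe();print(o["clock"],o["wrist_force"])
np.save("w.npy",{k:c[k] for k in("K","origin","attitude")},allow_pickle=True)
```

```text
hub [382. 185.]
ptr [320. 255.]
knobtop [380. 305.]
catch [454.  69.]
c-- [391. -32.]
c-+ [561. 144.]
c+- [233. 172.]
c++ [400. 313.]
catch_off [475.  90.]
14.9583 [ 0.0249607  -0.41419168 -0.51066587]
```

View pics/f_wrist.png

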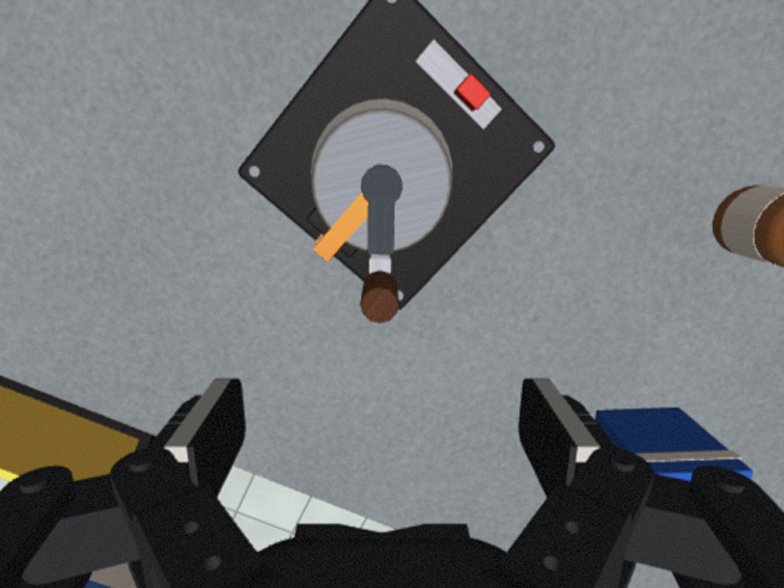

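```bash
cat > crank.py <<'E'
from h import *
from workcell import *
import os
Z=.197; TY=-2.713; BASE=None
def load():
    return json.load(open("st.json")) if os.path.exists("st.json") else dict(cx=MX,cy=MY,r=.067,rec=[],q=-.71,f0=[0,0])
def save(s): json.dump(s,open("st.json","w"))
def meas(s):
    o=ctrl.observe(); p=np.array(o["eef_pos"][:2]); f=np.array(o["wrist_force"][:2])-s["f0"]
    d=p-[s["cx"],s["cy"]]; u=d/np.hypot(*d); ang=np.arctan2(d[1],d[0])
    q=YAW-ang; q+=2*np.pi*round((s["q"]-q)/(2*np.pi))
    return o,p,f,u,q
def fit(s):
    R=np.array(s["rec"][-45:])
    def res(v):
        d=R[:,:2]-v[:2]; n=np.hypot(*d.T); fr=(R[:,2:]*d).sum(1)/n
        return np.r_[(n+fr/4000-v[2])/.0004,(v[:2]-[MX,MY])/.0015,(v[2]-.067)/.002]
    s["cx"],s["cy"],s["r"]=least_squares(res,[s["cx"],s["cy"],s["r"]],loss="soft_l1").x.tolist()
def go(s,qt,d=.2,vel=.045,verbose=3):
    o,p,f,u,q=meas(s); qc=q; n=0; 
    while qc<qt-1e-3:
        qc=min(qc+d,qt); s["q"]=qc
        a=YAW-qc; ctrl.line_to([s["cx"]+s["r"]*np.cos(a),s["cy"]+s["r"]*np.sin(a),Z],velocity=vel)
        o,p,f,u,q=meas(s); fr=f@u; ft=f@np.array([-u[1],u[0]])
        s["rec"].append([*p,*f]); fit(s); n+=1
        if n%verbose==0 or abs(fr)>5: print(f"t{o['clock']:.1f} qc{qc:.2f} q{q:.2f} Fr{fr:.1f} Ft{ft:.1f} Fz{o['wrist_force'][2]:.1f} w{o['width']:.3f} c{s['cx']*1e3:.1f},{s['cy']*1e3:.1f} r{s['r']*1e3:.1f}")
        if abs(fr)>8: print("STOP radial"); break
    save(s)
E
python3 - <<'E'
from crank import *
s=load(); a=YAW-s["q"]; P=[s["cx"]+s["r"]*np.cos(a),s["cy"]+s["r"]*np.sin(a)]
O=[np.pi,0,TY]
ctrl.move_ptp(P+[.29],O)
print(ctrl.line_to(P+[Z],velocity=.1,threshold=6))
ctrl.pause(.2)
o=ctrl.observe(); print(o["clock"],o["eef_pos"],P,o["wrist_force"]); s["f0"]=o["wrist_force"][:2].tolist()
ctrl.close_gripper(60)
o,p,f,u,q=meas(s);print(o["clock"],p,"Fr",f@u,f,o["width"],q)
save(s)
c=camera("scene"); cv2.imwrite("pics/g.png",cv2.resize(c["frame"][130:300,200:400,::-1],None,fx=3,fy=3,interpolation=cv2.INTER_CUBIC))
E
```

```text
False
16.6333 [0.63336733 0.01885317 0.19770526] [np.float64(0.6329286051169749), np.float64(0.0188694291025083)] [-0.21992872  0.04058775  0.13704261]
17.225 [0.63292294 0.01907853] Fr -0.1673164992786503 [-0.66514236  1.04344812] 0.2638678225319958 -0.7128697077901816
```

View pics/g.png

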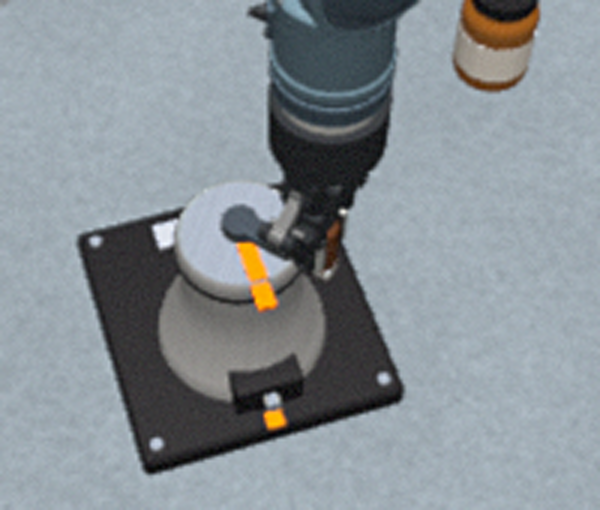

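Run:
```python
from crank import *
s=load(); go(s,.9,d=.15,vel=.04,verbose=1)
```

```text
t17.7 qc-0.56 q-0.56 Fr-0.6 Ft1.0 Fz3.2 w0.266 c572.0,-9.0 r67.0
t18.1 qc-0.41 q-0.40 Fr-1.5 Ft0.8 Fz3.8 w0.260 c571.9,-8.8 r66.9
t18.5 qc-0.26 q-0.26 Fr-0.1 Ft1.6 Fz4.0 w0.263 c571.9,-9.0 r66.9
t18.9 qc-0.11 q-0.11 Fr-1.0 Ft1.3 Fz4.5 w0.263 c571.9,-8.8 r66.9
t19.3 qc0.04 q0.05 Fr-0.5 Ft2.2 Fz4.3 w0.262 c571.9,-8.9 r66.9
t19.7 qc0.19 q0.20 Fr-0.8 Ft0.6 Fz5.0 w0.259 c571.9,-8.9 r66.9
t20.1 qc0.34 q0.34 Fr-0.4 Ft0.2 Fz4.4 w0.266 c571.9,-8.9 r66.9
t20.5 qc0.49 q0.49 Fr0.4 Ft2.0 Fz5.5 w0.267 c571.7,-9.0 r67.1
t20.9 qc0.64 q0.64 Fr-1.1 Ft2.4 Fz6.6 w0.264 c571.8,-9.0 r67.0
t21.3 qc0.79 q0.79 Fr0.3 Ft2.4 Fz4.8 w0.267 c571.6,-9.0 r67.2
t21.6 qc0.90 q0.90 Fr-0.2 Ft3.1 Fz4.7 w0.266 c571.6,-9.0 r67.3
```

Run:
```python
from crank import *
s=load(); go(s,3.9,d=.2,vel=.05,verbose=1)
```

```text
t22.0 qc1.10 q1.10 Fr-0.9 Ft2.8 Fz4.8 w0.266 c571.6,-9.0 r67.2
t22.5 qc1.30 q1.29 Fr0.0 Ft4.8 Fz4.8 w0.265 c571.4,-8.9 r67.5
t22.9 qc1.50 q1.48 Fr-0.5 Ft6.2 Fz3.0 w0.268 c571.2,-8.9 r67.6
t23.3 qc1.70 q1.68 Fr-1.8 Ft6.9 Fz3.0 w0.264 c571.3,-8.9 r67.6
t23.7 qc1.90 q1.87 Fr-1.2 Ft7.8 Fz1.2 w0.263 c571.2,-8.8 r67.6
t24.1 qc2.10 q2.06 Fr-0.8 Ft8.5 Fz1.2 w0.267 c571.1,-8.8 r67.7
t24.6 qc2.30 q2.26 Fr-1.2 Ft7.7 Fz1.1 w0.265 c571.1,-8.7 r67.8
t25.0 qc2.50 q2.46 Fr-1.5 Ft7.6 Fz2.3 w0.263 c571.0,-8.7 r67.8
t25.4 qc2.70 q2.66 Fr-1.8 Ft6.5 Fz4.0 w0.263 c571.1,-8.7 r67.8
t25.8 qc2.90 q2.87 Fr-3.3 Ft4.8 Fz5.1 w0.265 c571.1,-8.8 r67.7
t26.3 qc3.10 q3.08 Fr-1.5 Ft2.6 Fz5.6 w0.268 c571.1,-8.8 r67.7
t26.7 qc3.30 q3.29 Fr-1.5 Ft-1.4 Fz6.4 w0.266 c571.1,-8.8 r67.8
t27.1 qc3.50 q3.50 Fr-1.5 Ft-3.0 Fz5.4 w0.263 c571.1,-8.8 r67.8
t27.5 qc3.70 q3.71 Fr-0.7 Ft-5.7 Fz4.9 w0.267 c571.1,-8.8 r67.8
t27.9 qc3.90 q3.91 Fr2.1 Ft-5.3 Fz3.9 w0.263 c571.1,-8.7 r67.8
t28.2 qc3.90 q3.91 Fr0.1 Ft-7.0 Fz3.3 w0.268 c571.1,-8.7 r67.8
```

Run:
```python
from crank import *
s=load(); go(s,10.2,d=.2,vel=.05,verbose=3)
```

```text
t29.5 qc4.51 q4.54 Fr0.8 Ft-6.3 Fz4.2 w0.265 c571.1,-8.7 r67.8
t30.7 qc5.11 q5.12 Fr1.4 Ft-2.2 Fz5.4 w0.262 c571.1,-8.8 r67.8
t32.0 qc5.71 q5.71 Fr2.0 Ft0.2 Fz6.8 w0.265 c571.1,-8.7 r67.8
t33.2 qc6.31 q6.32 Fr2.1 Ft0.1 Fz6.5 w0.269 c571.1,-8.7 r67.8
t34.5 qc6.91 q6.92 Fr0.8 Ft0.8 Fz7.2 w0.268 c571.1,-8.8 r67.8
t35.7 qc7.51 q7.51 Fr0.3 Ft4.6 Fz5.9 w0.261 c571.1,-8.8 r67.8
t37.0 qc8.11 q8.08 Fr-0.4 Ft7.7 Fz2.4 w0.266 c571.1,-8.8 r67.8
t38.2 qc8.71 q8.67 Fr-1.6 Ft7.4 Fz4.6 w0.266 c571.1,-8.8 r67.8
t39.5 qc9.31 q9.29 Fr-2.5 Ft2.6 Fz7.2 w0.258 c571.1,-8.8 r67.8
t40.7 qc9.91 q9.92 Fr-0.5 Ft-4.1 Fz6.5 w0.261 c571.1,-8.8 r67.8
```

Run:
```python
from crank import *
s=load(); go(s,4*np.pi,d=.2,vel=.05,verbose=3)
o,p,f,u,q=meas(s); print(q,f@u,f)
c=camera("scene"); cv2.imwrite("pics/i.png",cv2.resize(c["frame"][130:300,200:400,::-1],None,fx=3,fy=3,interpolation=cv2.INTER_CUBIC))
```

```text
t42.7 qc10.82 q10.84 Fr1.1 Ft-6.9 Fz4.2 w0.266 c571.1,-8.8 r67.9
t44.0 qc11.42 q11.42 Fr0.9 Ft-2.3 Fz6.4 w0.261 c571.1,-8.8 r67.9
t45.3 qc12.02 q12.02 Fr2.4 Ft0.2 Fz8.6 w0.265 c571.1,-8.8 r67.9
t46.5 qc12.57 q12.57 Fr2.1 Ft0.9 Fz7.4 w0.265 c571.1,-8.8 r67.9
12.571057415031142 2.097795884647492 [2.27730931 0.30945766]
```

View pics/i.png

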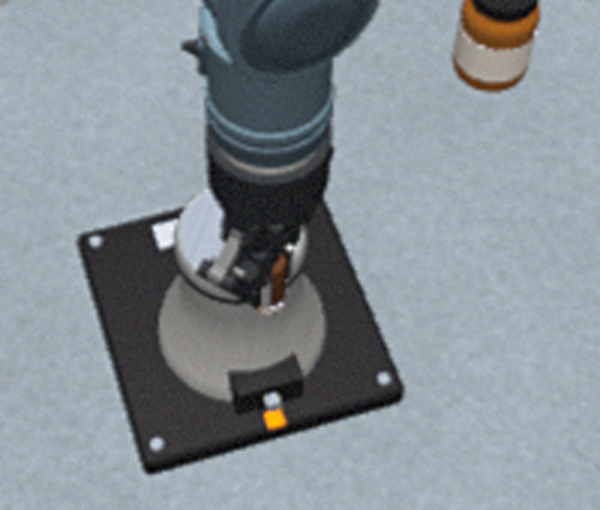

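Run:
```python
from crank import *
ctrl.open_jaws(); ctrl.pause(.2)
p=ctrl.observe()["eef_pos"]
ctrl.line_to([p[0],p[1],.34],velocity=.12)
ctrl.move_ptp([.62,.015,.37],[np.pi,0,-2.695]); ctrl.pause(.3)
c=camera("wrist"); cv2.imwrite("pics/j.png",cv2.resize(c["frame"][:,:,::-1],None,fx=1.4,fy=1.4,interpolation=cv2.INTER_CUBIC))
M=modelpts([.5715,-.0089,YAW,0,.0675]); M["off"]=np.array(m2w(-.108,.0125,.054))
for k in("hub","ptr","knobtop","off"): print(k,(proj(c,[M[k]])[0]*1.4).round(0))
print(ctrl.observe()["clock"])
```

```text
hub [383. 185.]
ptr [323. 253.]
knobtop [310. 275.]
off [473.  92.]
49.3833
```

View pics/j.png

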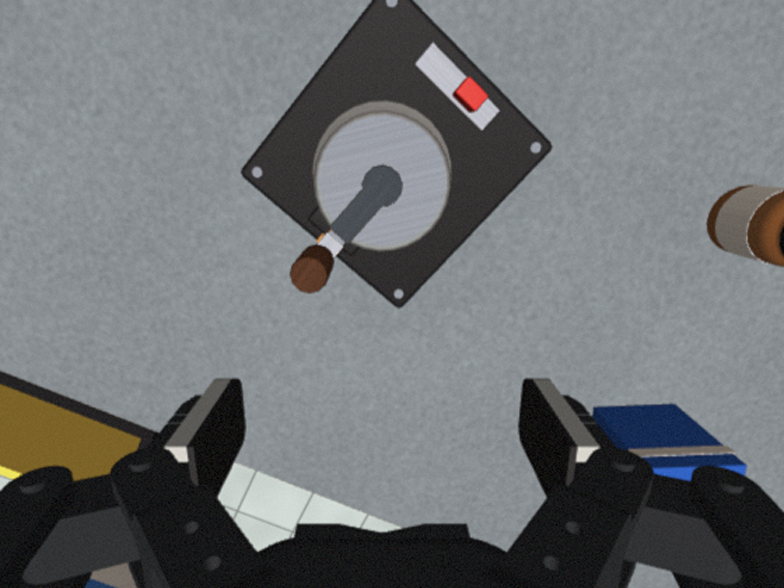

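The knob at (309,274) lies within 1 px of where q = 0 puts it (310,275). The arm covers the pointer stripe. The catch at (471,93) is at its off end, and nothing touches the mill. I'm handing the job in.

```bash
python3 -c "
from workcell import *
order.job_done(); print(ctrl.observe()['clock'])"
```

```text
the job is handed in; nothing more can be done
the job is handed in; nothing more can be done
```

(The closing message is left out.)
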